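# Clip the sample tube onto the tube mixer and start it

## Task

Take the red-capped amber sample tube out of the grey rest and snap it down into the two spring clips on the white mixer, fully home in both, with its cap towards the green lever. Then start the mixer by throwing the green lever fully over. Leave the blue-capped tube, the bottle and the beaker alone.

Things in the scene. Friction and masses are not known exactly. Their poses are not given: they have to be found in the camera images.
- tube_red: Closed amber glass tube with a RED cap, 151 mm long, about 90 g. Barrel 30 mm in diameter. Origin on its axis at mid length; its x axis runs along the tube to the cap. Straight barrel from x = -65 to +53 mm, cap (36 mm in diameter) from +53 to +75, tapered foot to -76. At the start it lies level in the rest, axis 45 mm above the table, its middle free for fingers from above.
- tube_red_cap (a point): Centre of the outer face of the red cap, on the tube's axis, 75 mm from the tube's origin.
- tube_blue: The same kind of tube with a BLUE cap, parallel to the red one in the same rest, 90 mm beside it, cap pointing the same way; either may be on either side. A bystander.
- tray: Grey tube rest, fixed to the table: base 170 x 190 mm, 8 mm thick, with V-saddles 12 mm wide under each tube at x = -45 and +45 mm. Origin under its centre. The tubes lie along its x axis at y = +45 and -45 mm, caps to +x.
- mixer: White mixer housing, fixed to the table, 160 mm (x) by 250 mm (y), top 50 mm above the table, blue deck under the clips, lever at the +y end. Origin under its centre, on the table. The clip centre lies at x = 0, y = -45 mm, the lever's pivot axis at x = 0, y = +85 mm, 72 mm above the table and parallel to y.
- clip_centre (a point): Where the middle of the seated tube's axis belongs: midway between the two clips, 92 mm above the table, 42 mm above the deck. Axes as the mixer's: y along the seated tube towards the green lever, x across the clips, z up. Between the clips and beside them there is room for fingers down to the deck.
- clip_lever_side (a point): Tube axis in the clip nearer the lever, 36 mm in y from clip_centre; the other clip is at -36 mm. Each steel C-clip is 12 mm wide and opens upwards: a black support under the tube, and two sprung jaws, mouth 36 mm wide at 23 mm above the axis, 22 mm at 11 mm above it. Pressing the tube straight down (about 10 to 15 N in all) spreads the jaws until it snaps home on the supports.
- switch_tip (a point): Centre of the green ball, 26 mm in diameter, at the end of the start lever (stalk 10 mm thick), 60 mm from the pivot. At the start the lever leans about 0.5 rad to the mixer's -x side, the ball about 29 mm to -x of the pivot and 125 mm above the table; thrown fully over it leans as far to +x. A push of 1 to 2 N at the ball moves it.
- switch (a joint): Angle of the start lever in rad: 0 = off, leaning to the mixer's -x; 1.0 = on, fully over to +x, at its stop. Starts between 0 and 0.15; friction keeps it where it is left.
- bottle: Loose amber reagent bottle, 80 mm in diameter, 140 mm tall, beyond the work. Origin under its centre. A bystander.
- beaker: Loose glass beaker, 70 mm in diameter, 85 mm tall, beyond the work. Origin under its centre. A bystander.
Mind the look-alikes: they are no part of the job. Leave any turquoise look-alike of the tube_red alone.

How it is judged:
By the outcome, as a careful person would: the job done as asked, in the order asked, and still so for the second after the job is handed in, with the robot touching nothing.
It also fails if it takes over 51 s, if anything falls off the work surface, if the arm or the gripper's body presses on something with over 40 N, if the wrist force passes 120 N, or if a joint passes its speed limit or range.

## Robot

A 6-joint arm with a two-finger parallel gripper is mounted at the origin on the work surface. World frame = base frame: x ahead of the robot, y to its left, z up, the work surface at z = 0. Lengths are in m, angles in rad, forces in N, time in s.
With the tool pointing down it reaches from about 0.3 to 0.825 m from the base axis. Payload 5.4 kg.
Tool frame: the origin (TCP) lies midway between the tips of the shut fingers; the grasp point (between the pads) lies 19 mm behind it; x points along the fingers, y is the direction in which the jaws open and shut, and the axes are right-handed (so a half turn about x gives the same grasp; the last joint's range is limited). The gripper opens to 92 mm and grips with 3 to 60 N. Pads are 20 mm wide; open, the fingers measure 128 mm over their backs; the gripper's body (75 mm by 189 mm) begins 69 mm behind the grasp point.
Start: joints at [-1.477, 0.158, 1.597, -0, 1.386, -0.21], TCP at [0.172, -0.549, 0.215] pointing down, gripper open.
Joint ranges: [-2.91, 2.91], [-0.94, 2.29], [0.18, 2.7], [-1.29, 4.43], [0.17, 2.64], [-3, 3]. Speed limits (rad/s): [2.57, 2.57, 3.14, 3.14, 3.14, 3.14].

## Interface

Orientations are given as a 3x3 rotation matrix whose columns are the frame's x, y, z axes.
In Python, from bench import sensors, viewer, order gives the robot as it stands.
- The arm moves only by the shell command python3 -m crank 'ROWS'. ROWS is JSON, one flat list of numbers, 7 for each row, row after row: the shift along the tool's x, y, z in cm, then the turn, a rotation vector about the tool's x, y, z in degrees, then the closure in counts, from 0 (fully open) to 255 (shut). In form: [x, y, z, wx, wy, wz, hand, x, y, z, wx, wy, wz, hand, ...]. A call has 1 to 10 rows; each row is the pose to reach, as a shift and turn from the pose commanded when the call began, along the tool's axes at that moment; what a row does not reach only later rows make up. A row lasts 1/10 s, in which the tool goes at most 50 mm and 8.59 degrees, less where a joint would pass 70% of its speed; a pose out of reach is approached as far as the arm can. A call with a gripper value outside its range is refused whole. The fingers move at their own pace and stop on an object; the grip force is fixed at half the most. Time passes only in rows, so rows that repeat a pose let the fingers close. It gives the time, the measured TCP pose, the force and the opening at its end, in the units of the state.
- sensors.get_obs(): the state, without advancing time (a new reading comes with each control period).
- viewer.camera(name): name is "scene" or "top" or "wrist"; returns a dict with "pixels" (384x512x3 uint8, red, green, blue), "vertical_fov" (degrees; the focal length in pixels is half the picture's height over the tangent of half this angle, whatever the lens; pixels are square), "cx", "cy" (the principal point, pixels), "k1" (the pictures are not rectified: a ray, as slopes to the right and down, at radius r is drawn at 1 + k1 r^2 times it, then the intrinsics apply), "world_from_camera" (4x4, takes a point from camera to world coordinates). Camera axes: x right, y up, looking along -z (the intrinsics and any distortion apply to the point x, -y, -z); pixel columns grow to the right and rows downward; lengths in m; the calibration is good to about 2 mm. A picture is of the moment at which its call begins. There is no depth.
- order.finish_job(): hands the job in, once; it reports no verdict.
The state is a dict: "time_s": time; "qpos": joint angles; "dq": joint speeds; "tau": joint torques, N m; "ee_pos": TCP position; "tcp_rot": TCP orientation; "contact_force": force on the tool from outside, world axes, zero at the start; "torque": the same for the moment, N m; "grip_width": finger opening in m.
Only numpy, scipy, OpenCV 4.12 (cv2) and the standard library are available. Lean on these libraries where they do the work, as an engineer would, in place of code of your own. Each camera call takes 0.05 s, during which the arm holds its last target. There are 200 camera calls.

## Working session

There is one attempt and no reset: what is moved stays moved. The work goes in short steps, Python scripts to look and compute and a shell command to move; the robot and the scene stay as the last step left them, time stands still between calls to the robot, and variables do not carry over. Pictures are saved under pics/ and viewed, about 8 in all and at most 12, crops included, and the job is handed in when it is done.

```bash
ls; mkdir -p pics
cat > h.py <<'E'
import numpy as np, cv2
from bench import sensors, viewer, order
def snap(n,f=None):
    c=viewer.camera(n); c={k:(np.array(v) if k in('pixels','world_from_camera') else v) for k,v in c.items()}
    if f: cv2.imwrite('pics/'+f,c['pixels'][:,:,::-1]); 
    return c
def K(c):
    f=192/np.tan(np.radians(c['vertical_fov'])/2)
    return np.array([[f,0,c['cx']],[0,f,c['cy']],[0,0,1.]])
def ray(c,uv):
    p=cv2.undistortPoints(np.array([[uv]],float),K(c),np.array([c['k1'],0,0,0.]))[0,0]
    T=c['world_from_camera']; d=T[:3,:3]@np.array([p[0],-p[1],-1]); return T[:3,3],d
def atz(c,uv,z):
    o,d=ray(c,uv); return o+d*(z-o[2])/d[2]
def tri(obs):
    A=np.zeros((3,3));b=np.zeros(3);R=[]
    for c,uv in obs:
        o,d=ray(c,uv);d=d/np.linalg.norm(d);P=np.eye(3)-np.outer(d,d);A+=P;b+=P@o;R.append((o,P))
    x=np.linalg.solve(A,b); return x,[round(1000*np.linalg.norm(P@(x-o)),1) for o,P in R]
def proj(c,X):
    T=c['world_from_camera']; p=T[:3,:3].T@(np.array(X)-T[:3,3]); s=np.array([p[0],-p[1]])/-p[2]; s=s*(1+c['k1']*s@s)
    k=K(c); return s*k[0,0]+k[:2,2]
E
python3 - <<'E'
from h import *
import pickle
a=snap('scene','s0.png');b=snap('top','t0.png');c=snap('wrist','w0.png')
pickle.dump((a,b,c),open('c0.pkl','wb'))
for x in(a,b,c): print(x['vertical_fov'],x['cx'],x['cy'],x['k1'],x['world_from_camera'].round(3).tolist())
o=sensors.get_obs(); print(o)
cv2.imwrite('pics/a0.png',cv2.resize(np.vstack([a['pixels'],b['pixels']])[:,:,::-1],(800,1200))[:600] if 0 else np.hstack([cv2.resize(x['pixels'],(400,300)) for x in(a,c)])[:,:,::-1])
cv2.imwrite('pics/b0.png',cv2.resize(b['pixels'],(800,600))[:,:,::-1])
E
```

```text
pics
44.96789027807483 266.67146746804104 191.38470799661224 -0.08661159170213445 [[-0.693, -0.629, 0.351, 0.937], [0.72, -0.597, 0.353, 0.3], [-0.013, 0.498, 0.867, 1.047], [0.0, 0.0, 0.0, 1.0]]
49.78044352944967 259.1445529080417 186.2671851426574 -0.027834992698620605 [[-0.026, 0.989, -0.147, 0.411], [-1.0, -0.025, 0.008, -0.08], [0.004, 0.147, 0.989, 1.092], [0.0, 0.0, 0.0, 1.0]]
68.9969007916967 252.1298254759296 190.2280274081282 -0.024610262812765064 [[0.299, 0.914, 0.274, 0.249], [-0.954, 0.287, 0.083, -0.524], [-0.002, -0.286, 0.958, 0.383], [0.0, 0.0, 0.0, 1.0]]
{'time_s': 0.15, 'qpos': array([-1.47710462e+00,  1.58917352e-01,  1.59794902e+00,  1.31095916e-05,
        1.38618149e+00, -2.10106916e-01]), 'dq': array([-4.13267780e-05, -1.63287878e-03, -3.76076083e-03,  5.55760593e-04,
       -9.77452858e-04, -1.02286331e-04]), 'tau': array([ 9.75300682e-04, -3.85916913e+01, -3.22433460e+01,  7.03576673e-02,
        3.52112157e-02, -8.09971448e-05]), 'ee_pos': array([ 0.17194336, -0.548183  ,  0.21383472]), 'tcp_rot': array([[-1.23311377e-04,  2.99144632e-01, -9.54207773e-01],
       [ 1.45003283e-03, -9.54206724e-01, -2.99144490e-01],
       [-9.99998941e-01, -1.42052052e-03, -3.16104992e-04]]), 'contact_force': array([-1.12443746,  0.75371136, -0.12328531]), 'torque': array([0.01757317, 0.0298096 , 0.0209297 ]), 'grip_width': 0.09194345037192816}
```

View pics/b0.png

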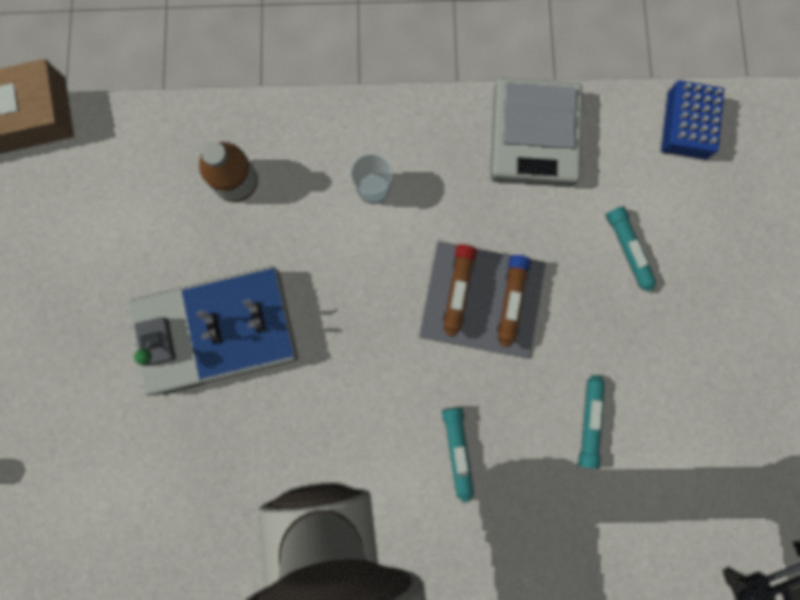

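View pics/s0.png

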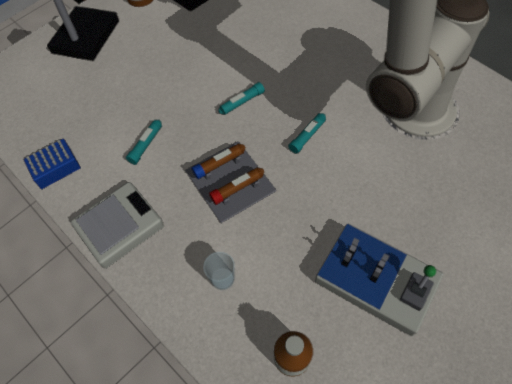

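The top view (800 px wide) shows the red-capped tube with its cap at (466,252) and foot at (452,328). It also shows the blue deck with corners near (182,290), (275,268), (296,358) and (199,380), clips at (210,325) and (254,315), and the green ball at (142,356). The scene view shows the same layout, with the red cap at (218,192) and the ball at (430,271).

```bash
cat > seg.py <<'E'
from h import *
def mask(c,kind):
    h=cv2.cvtColor(c['pixels'],cv2.COLOR_RGB2HSV).astype(int); H,S,V=h[...,0],h[...,1],h[...,2]
    return {'red':((H<3)|(H>173))&(S>170)&(V>50),'amber':(H>=4)&(H<16)&(S>140)&(V>40),'green':(H>45)&(H<75)&(S>130),
      'deck':(H>104)&(H<118)&(S>140)&(V>50)}[kind].astype(np.uint8)
def blobs(c,kind,minA=15):
    n,l,s,ce=cv2.connectedComponentsWithStats(mask(c,kind)); 
    return sorted([(int(s[i,4]),ce[i].round(1),s[i,:4].tolist(),l==i) for i in range(1,n) if s[i,4]>=minA],key=lambda b:-b[0])
E
python3 - <<'E'
from seg import *
import pickle
a,b,_=pickle.load(open('c0.pkl','rb'))
for k in('red','amber','green','deck'):
    for n,c in(('s',a),('t',b)):
        for x in blobs(c,k)[:4]: print(k,n,x[:3])
g=tri([(a,blobs(a,'green')[0][1]),(b,blobs(b,'green')[0][1])]);print('ball',g)
r=tri([(a,blobs(a,'red')[0][1]),(b,blobs(b,'red')[0][1])]);print('cap',r)
for n,c in(('s',a),('t',b)):
    m=blobs(c,'deck')[0][3].astype(np.uint8); m=cv2.morphologyEx(m,cv2.MORPH_CLOSE,np.ones((25,25)))
    q=cv2.boxPoints(cv2.minAreaRect(cv2.findNonZero(m))); 
    hull=cv2.convexHull(cv2.findNonZero(m)); ap=cv2.approxPolyDP(hull,8,True)[:,0]
    print(n,[(p.tolist(),atz(c,p,.05).round(3)[:2].tolist()) for p in ap])
E
```

```text
red s (118, array([215.9, 196.3]), [210, 189, 13, 15])
red t (64, array([297.5, 160.8]), [292, 158, 12, 7])
amber s (675, array([294. , 356.9]), [275, 334, 37, 37])
amber s (401, array([240.2, 183.3]), [218, 168, 46, 32])
amber s (372, array([222.9, 158.2]), [201, 144, 44, 29])
amber s (99, array([139.6,   2.3]), [128, 0, 24, 6])
amber t (157, array([137.3, 112.3]), [129, 104, 19, 17])
amber t (128, array([295.6, 170.6]), [291, 164, 11, 15])
amber t (120, array([324. , 211.9]), [320, 204, 10, 17])
amber t (117, array([289.2, 205.3]), [285, 198, 10, 16])
green s (84, array([429.5, 270.7]), [425, 266, 10, 10])
green t (44, array([ 90.9, 227.8]), [87, 224, 9, 8])
deck s (3436, array([361.5, 266.5]), [318, 225, 88, 83])
deck s (1134, array([ 52.9, 165.8]), [25, 139, 55, 50])
deck s (117, array([198.1, 170.8]), [192, 164, 13, 15])
deck s (22, array([2.4, 1.2]), [0, 0, 8, 5])
deck t (2788, array([151.9, 206.8]), [118, 173, 68, 68])
deck t (710, array([437.1,  81.2]), [424, 52, 36, 49])
deck t (75, array([331.9, 167.1]), [326, 164, 13, 8])
deck t (41, array([447.8,  72.2]), [445, 64, 6, 18])
ball (array([0.46693186, 0.30693392, 0.1261307 ]), [np.float64(0.5), np.float64(0.5)])
cap (array([ 0.62963974, -0.1881263 ,  0.04890471]), [np.float64(0.2), np.float64(0.2)])
s [([405, 255], [0.436, 0.243]), ([379, 307], [0.574, 0.274]), ([318, 274], [0.609, 0.127]), ([347, 225], [0.468, 0.097])]
t [([185, 226], [0.47, 0.101]), ([128, 240], [0.438, 0.244]), ([118, 187], [0.573, 0.272]), ([174, 173], [0.606, 0.129])]
```

```bash
cat >> h.py <<'E'
def plan(X,yawdeg,c=None):
    """target TCP X, tool pointing down with tool-y at yaw -> shift cm, turn rotvec deg in current (measured) tool frame"""
    from scipy.spatial.transform import Rotation as R
    o=sensors.get_obs(); M=np.array(o['tcp_rot']); y=np.radians(yawdeg); x=np.array([0,0,-1.]);yy=np.array([np.cos(y),np.sin(y),0])
    T=np.c_[x,yy,np.cross(x,yy)]
    return (100*M.T@(np.array(X)-o['ee_pos'])).round(2), np.degrees(R.from_matrix(M.T@T).as_rotvec()).round(2)
E
python3 - <<'E'
from seg import *
import pickle
a,b,_=pickle.load(open('c0.pkl','rb'))
for c,uv in((b,(289.3,211.8)),(a,(264,172))): print(atz(c,uv,.045).round(4))
f=atz(b,(289.3,211.8),.045)
o=np.array([.6296,-.188,0]); d=(o-f)[:2]; d/=np.linalg.norm(d); ang=np.degrees(np.arctan2(*d[::-1])); m=o[:2]-d*.064; print(d,ang,m)
print(plan([*m,.215],ang-90))
E
```

```text
[ 0.4993 -0.1627  0.045 ]
[ 0.495  -0.1526  0.045 ]
[ 0.98161561 -0.1908685 ] -11.003473308568298 [ 0.5667766  -0.17578442]
(array([ -0.07, -23.72, -48.82]), array([28.41,  0.  ,  0.08]))
```

```bash
python3 -m crank '[-0.1,-4.7,-9.8,6,0,0,0, -0.1,-9.4,-19.5,12,0,0,0, -0.1,-14.2,-29.3,18,0,0,0, -0.1,-19,-39,24,0,0,0, -0.1,-23.7,-48.8,28.4,0,0,0, -0.1,-23.7,-48.8,28.4,0,0,0, -0.1,-23.7,-48.8,28.4,0,0,0, -0.1,-23.7,-48.8,28.4,0,0,0, -0.1,-23.7,-48.8,28.4,0,0,0, -0.1,-23.7,-48.8,28.4,0,0,0]'; python3 -m crank '[0,0,0,0,0,0,0,0,0,0,0,0,0,0,0,0,0,0,0,0,0]'
python3 - <<'E'
from seg import *
o=sensors.get_obs(); print(o['ee_pos'],o['tcp_rot'].round(3).tolist(),o['contact_force'])
c=snap('wrist','w1.png'); import pickle; pickle.dump(c,open('w1.pkl','wb'))
for k in('red','amber'):
  for x in blobs(c,k,60)[:4]: print(k,x[:3])
E
```

```text
time_s: 1.15
ee_pos: [0.5369, -0.2039, 0.2154]
tcp_rot: [[-0.0, -0.191, -0.982], [0.0, -0.982, 0.191], [-1.0, 0.0, 0.0]]
contact_force: [-0.3, -0.1, -0.4]
grip_width: 0.0919
time_s: 1.45
ee_pos: [0.5351, -0.2064, 0.2153]
tcp_rot: [[-0.001, -0.192, -0.981], [-0.0, -0.981, 0.192], [-1.0, 0.0, 0.001]]
contact_force: [0.5, -0.7, 0.5]
grip_width: 0.092
[ 0.53513629 -0.20635618  0.21527485] [[-0.001, -0.192, -0.981], [-0.0, -0.981, 0.192], [-1.0, 0.0, 0.001]] [ 0.52124368 -0.65924078  0.54637528]
red (547, array([223. ,  99.3]), [209, 90, 29, 20])
amber (1617, array([223.5, 155.5]), [211, 109, 25, 104])
amber (1561, array([295.6, 158.7]), [283, 113, 30, 102])
```

View pics/w1.png

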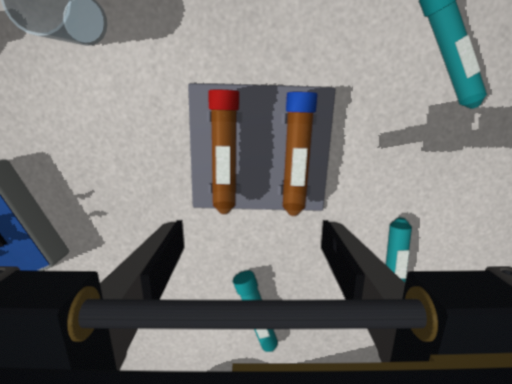

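The wrist picture shows the red cap at (223,99) and the tube running straight down the picture to its foot at (223,213). The blue-capped tube is to the right at about x=297, and the fingers are still short of the tube.

Run:
```python
from seg import *
import pickle
w=pickle.load(open('w1.pkl','rb')); a,b,_=pickle.load(open('c0.pkl','rb'))
# height: red cap centroid in three views
print('cap',tri([(w,(223,99.3)),(a,blobs(a,'red')[0][1]),(b,blobs(b,'red')[0][1])]))
m=(mask(w,'red')|mask(w,'amber')); 
n,l,s,ce=cv2.connectedComponentsWithStats(cv2.morphologyEx(m,cv2.MORPH_CLOSE,np.ones((21,21)))); i=l[99,223]; ys,xs=np.nonzero(l==i); print(s[i])
mid=np.array([[ (xs[ys==y].min()+xs[ys==y].max())/2,y] for y in range(95,205,3)])
P=np.array([atz(w,p,.045)[:2] for p in mid]); vx,vy,x0,y0=cv2.fitLine(P.astype(np.float32),cv2.DIST_HUBER,0,.01,.01).ravel()
d=np.array([vx,vy]); d*=np.sign(d[0]); ang=np.degrees(np.arctan2(*d[::-1])); foot=atz(w,(223.3,213),.043)[:2]; cap=atz(w,(223.3,s[i,1]),.053)[:2]
print(ang,foot,cap,np.linalg.norm(cap-foot)); 
t=cap-.0755*d; t=np.array([x0,y0])+d*((t-[x0,y0])@d); t2=foot+.0755*d; print('mid',t,t2)
print(plan([*t,.16],ang-90), plan([*t,.026],ang-90))
```

```text
cap (array([ 0.62942721, -0.18918002,  0.04692749]), [np.float64(1.0), np.float64(0.6), np.float64(1.0)])
[ 209   90   29  123 2816]
-12.621879 [ 0.4910034  -0.15885962] [ 0.63858992 -0.19324531] 0.15153928970027503
mid [ 0.5651715 -0.1755997] [ 0.56467882 -0.17535757]
(array([ 5.53, -3.63, -2.37]), array([ 1.53,  0.03, -0.01])) (array([18.93, -3.63, -2.37]), array([ 1.53,  0.03, -0.01]))
```

```bash
python3 -m crank '[2.7,-1.8,-1.2,1.5,0,0,0, 5.5,-3.6,-2.4,1.5,0,0,0, 8.5,-3.6,-2.4,1.5,0,0,0, 11.5,-3.6,-2.4,1.5,0,0,0, 14,-3.6,-2.4,1.5,0,0,0, 16,-3.6,-2.4,1.5,0,0,0, 17.5,-3.6,-2.4,1.5,0,0,0, 18.5,-3.6,-2.4,1.5,0,0,0, 18.9,-3.6,-2.4,1.5,0,0,0, 18.9,-3.6,-2.4,1.5,0,0,0]'
python3 -m crank '[0,0,0,0,0,0,150,0,0,0,0,0,0,255,0,0,0,0,0,0,255,0,0,0,0,0,0,255,0,0,0,0,0,0,255,0,0,0,0,0,0,255]'
```

```text
time_s: 2.5
ee_pos: [0.5662, -0.1753, 0.0267]
tcp_rot: [[0.0, -0.217, -0.976], [-0.0, -0.976, 0.217], [-1.0, 0.0, -0.0]]
contact_force: [-1.1, 0.5, 0.2]
grip_width: 0.0919
time_s: 3.1
ee_pos: [0.5663, -0.1749, 0.0266]
tcp_rot: [[0.0, -0.216, -0.976], [-0.0, -0.976, 0.216], [-1.0, 0.0, -0.0]]
contact_force: [0.7, -0.2, -0.8]
grip_width: 0.0459
```

```bash
python3 -m crank '[0,0,0,0,0,0,255,0,0,0,0,0,0,255,0,0,0,0,0,0,255,0,0,0,0,0,0,255]'
```

```text
time_s: 3.5
ee_pos: [0.5661, -0.1765, 0.027]
tcp_rot: [[-0.0, -0.216, -0.976], [-0.003, -0.976, 0.216], [-1.0, 0.003, -0.0]]
contact_force: [-3.0, -4.8, 2.3]
grip_width: 0.0296
```

Gripped at 29.6 mm. Next: lift, then plan the move to a viewing spot beside the clips.

```bash
python3 -m crank '[-0.5,0,0,0,0,0,255,-1.5,0,0,0,0,0,255,-4,0,0,0,0,0,255,-8,0,0,0,0,0,255,-12,0,0,0,0,0,255,-16,0,0,0,0,0,255,-19,0,0,0,0,0,255,-20,0,0,0,0,0,255,-20,0,0,0,0,0,255,-20,0,0,0,0,0,255]'
python3 - <<'E'
from h import *
print(plan([.546,.069,.227],12.2))
E
```

```text
time_s: 4.5
ee_pos: [0.5654, -0.1744, 0.2246]
tcp_rot: [[-0.003, -0.216, -0.976], [0.002, -0.976, 0.216], [-1.0, -0.001, 0.003]]
contact_force: [-1.3, 0.2, -1.0]
grip_width: 0.029
(array([ -0.19, -23.34,   7.15]), array([-1.1469e+02,  5.0000e-02,  2.0000e-01]))
```

```bash
python3 -m crank '[0,-2,0.6,-7,0,0,255,0,-4.5,1.4,-15,0,0,255,0,-7,2.1,-23,0,0,255,0,-9.5,2.9,-31,0,0,255,0,-12,3.6,-39,0,0,255,0,-14.5,4.4,-47,0,0,255,0,-17,5.2,-55,0,0,255,0,-19.5,6,-63,0,0,255,0,-22,6.7,-71,0,0,255,0,-23.3,7.2,-79,0,0,255]'
python3 -m crank '[0,0,0,-8,0,0,255,0,0,0,-16,0,0,255,0,0,0,-24,0,0,255,0,0,0,-31,0,0,255,0,0,0,-35.7,0,0,255,0,0,0,-35.7,0,0,255,0,0,0,-35.7,0,0,255,0,0,0,-35.7,0,0,255]'
python3 - <<'E'
from seg import *
import pickle
c=snap('wrist','w2.png'); pickle.dump(c,open('w2.pkl','wb')); print(c['world_from_camera'].round(3).tolist(),blobs(c,'green')[:2])
print(plan([.5205,.186,.227],12.2))
E
```

```text
time_s: 5.5
ee_pos: [0.5446, 0.0702, 0.2236]
tcp_rot: [[-0.005, 0.92, -0.392], [0.001, -0.392, -0.92], [-1.0, -0.005, 0.001]]
contact_force: [0.1, 0.0, -0.8]
grip_width: 0.0294
time_s: 6.3
ee_pos: [0.5459, 0.0682, 0.2256]
tcp_rot: [[-0.002, 0.978, 0.21], [0.0, 0.21, -0.978], [-1.0, -0.002, -0.001]]
contact_force: [0.7, -0.1, -0.6]
grip_width: 0.0292
[[0.978, -0.201, -0.057, 0.529], [0.209, 0.937, 0.279, 0.148], [-0.002, -0.285, 0.959, 0.395], [0.0, 0.0, 0.0, 1.0]] []
(array([ -0.11,  -0.02, -12.06]), array([-0.06, -0.02,  0.06]))
```

View pics/w2.png

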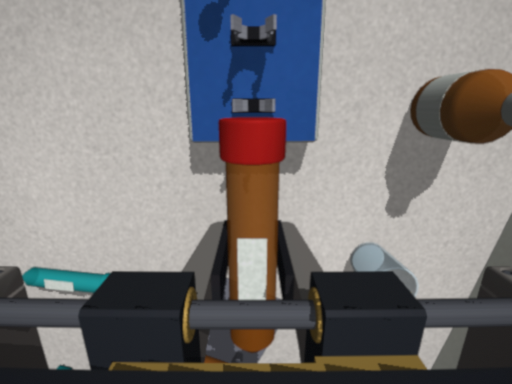

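The wrist picture shows the held tube (cap centre at (252,140)) lined up with both clips. The near clip is at (253,104) and the lever-side clip at (254,30). I'll take a second view from further back and higher for stereo.

```bash
python3 -m crank '[-2,0,2.5,0,0,0,255,-5,0,5,0,0,0,255,-6,0,6,0,0,0,255,-6,0,6,0,0,0,255,-6,0,6,0,0,0,255]'
python3 - <<'E'
from seg import *
import pickle
c=snap('wrist','w3.png'); pickle.dump(c,open('w3.pkl','wb')); w=pickle.load(open('w2.pkl','rb')); print(c['world_from_camera'].round(4).tolist())
B=(0.5205,.186)
print([proj(c,(*B,z)).round() for z in(.05,.115)],blobs(c,'green')[:1])
A=cv2.resize(w['pixels'][0:150,180:330],None,fx=4,fy=4,interpolation=cv2.INTER_CUBIC)[:, :400] if 0 else None
a=cv2.resize(w['pixels'][0:120,205:305],(400,480),interpolation=cv2.INTER_CUBIC)
p=proj(c,(*B,.1)).astype(int); y0=max(p[1]-60,0); b=cv2.resize(c['pixels'][y0:y0+120,p[0]-50:p[0]+50],(400,480),interpolation=cv2.INTER_CUBIC)
print('crop w3 origin',p[0]-50,y0); cv2.imwrite('pics/x3.png',np.hstack([a,b])[:,:,::-1])
E
```

```text
time_s: 6.85
ee_pos: [0.5585, 0.0101, 0.2853]
tcp_rot: [[-0.002, 0.977, 0.211], [0.001, 0.211, -0.977], [-1.0, -0.001, -0.001]]
contact_force: [0.3, -0.3, -1.5]
grip_width: 0.0293
[[0.9776, -0.2025, -0.0579, 0.5418], [0.2105, 0.9372, 0.2782, 0.0894], [-0.0021, -0.2841, 0.9588, 0.4545], [0.0, 0.0, 0.0, 1.0]]
[array([252.,  29.]), array([252.,  12.])] []
crop w3 origin 202 0
```

View pics/x3.png

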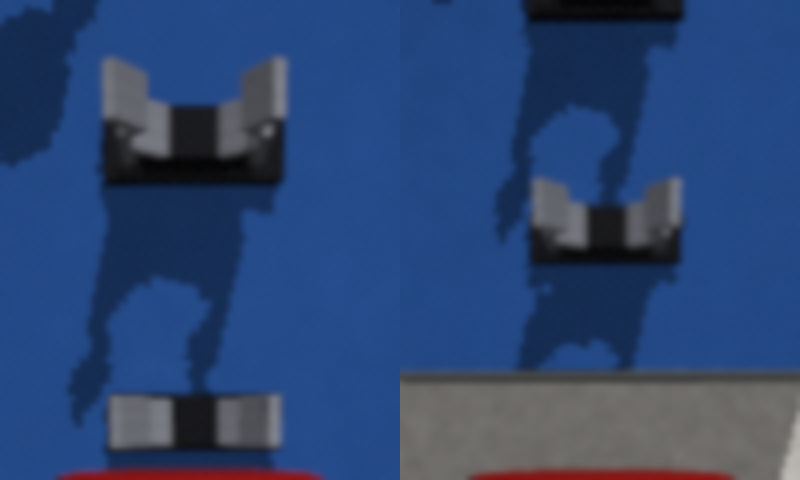

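The crop (4x) shows the jaws of both clips. The far-edge top corners of the near clip are at (109,394) and (281,393) in the left half, and at (530,178) and (683,178) in the right half. Those of the lever-side clip are at (102,57) and (287,57) in the left half.

Run:
```python
from seg import *
import pickle
w=pickle.load(open('w2.pkl','rb'));c=pickle.load(open('w3.pkl','rb')); a,b,_=pickle.load(open('c0.pkl','rb'))
L=tri([(w,(232.25,98.5)),(c,(234.5,44.5))]);R=tri([(w,(275.25,98.3)),(c,(272.75,44.5))]);print(L,R)
z=(L[0][2]+R[0][2])/2
for z in (z,.115):
    n=(atz(w,(232.25,98.5),z)+atz(w,(275.25,98.3),z))/2; f=(atz(w,(230.5,14.25),z)+atz(w,(276.75,14.25),z))/2
    d=(f-n)[:2]; yd=d/np.linalg.norm(d); print(z,n,f,np.linalg.norm(d),np.degrees(np.arctan2(*d[::-1])),'centre',(n+f)[:2]/2-yd*.006)
# tube in hand: end angle
m=(mask(c,'red')|mask(c,'amber')); m=cv2.morphologyEx(m,cv2.MORPH_CLOSE,np.ones((31,31))); l=cv2.connectedComponents(m)[1]; ys,xs=np.nonzero(l==l[135,252])
o=sensors.get_obs(); zt=o['ee_pos'][2]+.019
P=[]
for y in range(170,270,5):
    r=xs[ys==y]
    if len(r): P.append((atz(c,(r.min(),y),zt)[:2]+atz(c,(r.max()+1,y),zt)[:2])/2)
P=np.array(P,np.float32); v=cv2.fitLine(P,cv2.DIST_HUBER,0,.01,.01).ravel(); dd=v[:2]*np.sign(v[1]); 
print('tube ang',np.degrees(np.arctan2(*dd[::-1])),'offset of axis from tcp, tool y mm',1000*((v[2:]-o['ee_pos'][:2])@np.array([dd[1],-dd[0]])))
r=ys.min(); cap=atz(c,(252.5,r),zt+.008)[:2]; print('cap px',r,'cap dist along axis from tcp',(cap-o['ee_pos'][:2])@dd)
```

```text
(array([0.50787433, 0.15147652, 0.11202048]), [np.float64(0.3), np.float64(0.3)]) (array([0.54899709, 0.16051212, 0.1110389 ]), [np.float64(0.3), np.float64(0.3)])
0.11152969320638255 [0.52836917 0.15595982 0.11152969] [0.51298926 0.22670663 0.11152969] 0.07239926313216312 102.2649007235172 centre [0.52195381 0.18547017]
0.115 [0.5283802  0.15585701 0.115     ] [0.51318878 0.22573676 0.115     ] 0.07151194648524498 102.26490072351726 centre [0.52205908 0.18493383]
tube ang 102.51281 offset of axis from tcp, tool y mm 0.786409331726213
cap px 118 cap dist along axis from tcp 0.07567397141756829
```

Run:
```python
from h import *
for z in(.16,.12,.073): print(plan([.5212,.185,z],12.2))
```

```text
(array([ 12.51,   0.11, -17.82]), array([ 0.03, -0.09,  0.14]))
(array([ 16.51,   0.12, -17.82]), array([ 0.03, -0.09,  0.14]))
(array([ 21.21,   0.13, -17.81]), array([ 0.03, -0.09,  0.14]))
```

```bash
python3 -m crank '[2,0.1,-4,0,0,0,255,4.5,0.1,-8,0,0,0,255,7,0.1,-12,0,0,0,255,10,0.1,-16,0,0,0,255,12,0.1,-17.8,0,0,0,255,12.5,0.1,-17.8,0,0,0,255,14.5,0.1,-17.8,0,0,0,255,15.5,0.1,-17.8,0,0,0,255,15.5,0.1,-17.8,0,0,0,255,15.5,0.1,-17.8,0,0,0,255]'
python3 - <<'E'
from seg import *
import pickle
c=snap('wrist','w4.png'); s=snap('scene'); pickle.dump((c,s),open('w4.pkl','wb'))
print([plan([.5212,.185,z],12.2) for z in (.1,.073)], sensors.get_obs()['contact_force'])
p=proj(s,(.52,.19,.11)).astype(int); a=cv2.resize(s['pixels'][p[1]-50:p[1]+70,p[0]-60:p[0]+80],(420,360),interpolation=cv2.INTER_CUBIC)
cv2.imwrite('pics/x4.png',np.hstack([cv2.resize(c['pixels'][:,100:412],(374,460))[:360],a])[:,:,::-1])
E
```

```text
time_s: 7.9
ee_pos: [0.5227, 0.1832, 0.132]
tcp_rot: [[0.0, 0.978, 0.211], [-0.0, 0.211, -0.978], [-1.0, 0.0, 0.0]]
contact_force: [0.3, -0.2, -1.4]
grip_width: 0.0293
[(array([ 3.27, -0.17, -0.2 ]), array([-0.02,  0.01, -0.11])), (array([ 5.97, -0.18, -0.2 ]), array([-0.02,  0.01, -0.11]))] [ 0.82286475 -0.20848893 -0.78276218]
```

View pics/x4.png

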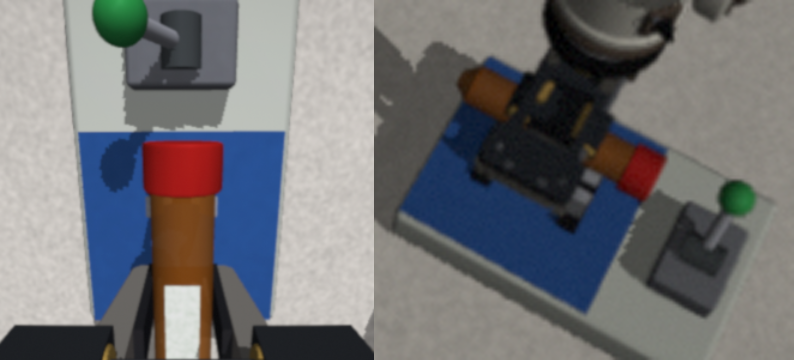

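The tube sits over the clips. The jaw tips show at about (150,205) and (215,205) either side of the barrel (153 to 214), within about 1 mm of centred, with the cap towards the lever. Pressing down next.

```bash
python3 -m crank '[0.7,-0.1,-0.1,0,0,0,255,1.5,-0.1,-0.2,0,0,0,255,2.3,-0.1,-0.2,0,0,0,255,3,-0.1,-0.2,0,0,0,255,3.5,-0.1,-0.2,0,0,0,255,3.8,-0.1,-0.2,0,0,0,255]'; python3 -m crank '[0.3,0,0,0,0,0,255,0.6,0,0,0,0,0,255,0.9,0,0,0,0,0,255,0.9,0,0,0,0,0,255]';python3 -m crank '[0.3,0,0,0,0,0,255,0.6,0,0,0,0,0,255,0.9,0,0,0,0,0,255,0.9,0,0,0,0,0,255]'
```

```text
time_s: 8.6
ee_pos: [0.522, 0.1855, 0.0944]
tcp_rot: [[0.002, 0.977, 0.211], [0.0, 0.211, -0.977], [-1.0, 0.002, 0.0]]
contact_force: [-1.1, -0.3, 10.5]
grip_width: 0.0296
time_s: 9.0
ee_pos: [0.5219, 0.1855, 0.0856]
tcp_rot: [[0.002, 0.977, 0.212], [0.0, 0.212, -0.977], [-1.0, 0.002, 0.0]]
contact_force: [-0.6, 0.5, 4.7]
grip_width: 0.0289
time_s: 9.4
ee_pos: [0.5209, 0.1854, 0.0744]
tcp_rot: [[0.0, 0.977, 0.211], [0.0, 0.211, -0.977], [-1.0, 0.0, -0.0]]
contact_force: [4.8, 0.9, -5.6]
grip_width: 0.029
```

```bash
python3 -m crank '[0.1,0,0,0,0,0,255,0.2,0,0,0,0,0,255,0.2,0,0,0,0,0,255]'; python3 -m crank '[0.15,0,0,0,0,0,255,0.3,0,0,0,0,0,255,0.3,0,0,0,0,0,255]'
```

```text
time_s: 9.7
ee_pos: [0.5212, 0.1854, 0.0738]
tcp_rot: [[0.0, 0.977, 0.211], [0.0, 0.211, -0.977], [-1.0, 0.0, 0.0]]
contact_force: [2.4, 0.4, -2.5]
grip_width: 0.0293
time_s: 10.0
ee_pos: [0.5213, 0.1855, 0.0735]
tcp_rot: [[-0.0, 0.977, 0.212], [-0.0, 0.212, -0.977], [-1.0, -0.0, 0.0]]
contact_force: [-6.4, -1.6, 17.4]
grip_width: 0.0289
```

It bottoms out on the supports: 17 N at TCP z 0.0735, so the axis is at 92.5 mm. I'll release, back off and look.

```bash
python3 -m crank '[-0.2,0,0,0,0,0,150,-0.2,0,0,0,0,0,60,-0.2,0,0,0,0,0,0,-0.2,0,0,0,0,0,0,-0.2,0,0,0,0,0,0,-0.2,0,0,0,0,0,0,-0.2,0,0,0,0,0,0]'; python3 -m crank '[-2,0,0,0,0,0,0,-5,0,0,0,0,0,0,-9,0,0,0,0,0,0,-13,0,0,0,0,0,0,-15,0,2,0,0,0,0,-17,0,5,0,0,0,0,-17,0,8,0,0,0,0,-17,0,8,0,0,0,0,-17,0,8,0,0,0,0]'
python3 - <<'E'
from seg import *
import pickle
c=snap('wrist','w5.png'); s=snap('scene'); t=snap('top'); pickle.dump((c,s,t),open('w5.pkl','wb'))
p=proj(s,(.52,.19,.09)).astype(int); a=cv2.resize(s['pixels'][p[1]-45:p[1]+55,p[0]-45:p[0]+75],(432,360),interpolation=cv2.INTER_CUBIC)
q=proj(c,(.522,.1852,.09)).astype(int); print(q); y0=max(q[1]-110,0)
cv2.imwrite('pics/x5.png',np.hstack([cv2.resize(c['pixels'][y0:y0+180,q[0]-90:q[0]+90],(360,360)),a])[:,:,::-1])
E
```

```text
time_s: 10.7
ee_pos: [0.5209, 0.1854, 0.0724]
tcp_rot: [[-0.0, 0.977, 0.211], [-0.0, 0.211, -0.977], [-1.0, -0.0, -0.0]]
contact_force: [0.4, 1.0, 0.2]
grip_width: 0.0834
time_s: 11.6
ee_pos: [0.5378, 0.107, 0.2423]
tcp_rot: [[-0.001, 0.978, 0.21], [0.0, 0.21, -0.978], [-1.0, -0.001, -0.001]]
contact_force: [-0.5, 0.2, 0.5]
grip_width: 0.0919
[253 108]
```

View pics/x5.png

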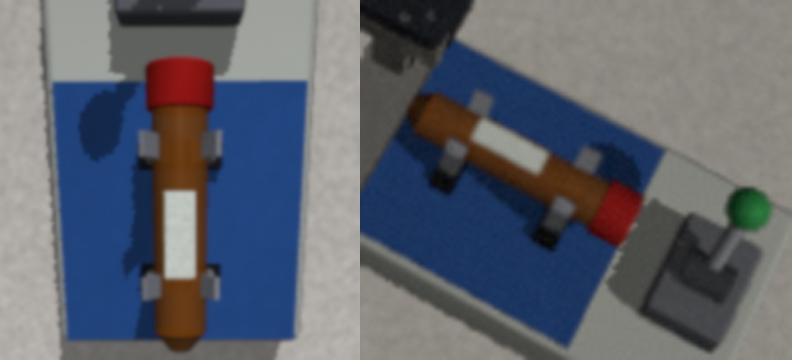

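Both clips' jaws grip the barrel, at (150,147)/(212,147) and (150,285)/(211,285) in the left half, and the cap points to the lever. I'll check levelness numerically from three views and plan the lever push.

Run:
```python
from seg import *
import pickle
c,s,t=pickle.load(open('w5.pkl','rb'))
C=np.array([.522,.1852]); y=np.array([np.cos(np.radians(102.2)),np.sin(np.radians(102.2))]); x=np.array([y[1],-y[0]])
V=(('w',c),('s',s),('t',t))
print('red',[blobs(v,'red')[0][1:3] for n,v in V]); r=tri([(v,blobs(v,'red')[0][1]) for n,v in V]); print('cap',r,(r[0][:2]-C)@y,(r[0][:2]-C)@x)
def lab(v): # white label: low-sat bright blob nearest the tube middle
    h=cv2.cvtColor(v['pixels'],cv2.COLOR_RGB2HSV); p=proj(v,(*C,.107)); m=((h[...,1]<50)&(h[...,2]>140)).astype(np.uint8)
    n,l,st,ce=cv2.connectedComponentsWithStats(m); i=min(range(1,n),key=lambda i:np.hypot(*(ce[i]-p)) if 10<st[i,4]<3000 else 1e9); return ce[i],st[i]
print([lab(v) for n,v in V]); r=tri([(v,lab(v)[0]) for n,v in V]); print('label',r,(r[0][:2]-C)@y,(r[0][:2]-C)@x)
g=tri([(v,blobs(v,'green')[0][1]) for n,v in V[1:]])[0]; print('ball',g,(g[:2]-C)@y,(g[:2]-C)@x)
# foot end: predict tip for level tube
for z in(.088,.092,.096): print(z,[proj(v,(*(C-y*.075),z)).round(1).tolist() for n,v in V])
for n,v in V:
    m=mask(v,'amber'); ys,xs=np.nonzero(m); P=proj(v,(*(C-y*.06),.09)); k=np.hypot(xs-P[0],ys-P[1])<25; e=proj(v,(*(C-y*.076),.092))-P; e/=np.hypot(*e); pr=(np.c_[xs[k],ys[k]]-P)@e; j=np.argsort(pr)[-3:]; print(n,np.c_[xs[k],ys[k]][j].mean(0))
```

```text
red [(array([252.5,  40.7]), [237, 29, 32, 26]), (array([392.8, 272. ]), [386, 264, 14, 17]), (array([119. , 211.1]), [115, 205, 9, 12])]
cap (array([0.50764148, 0.25100453, 0.09536421]), [np.float64(0.6), np.float64(1.8), np.float64(1.7)]) 0.06735270749125721 -0.0001281172706674503
[(array([252.5323741 , 116.51223022]), array([245,  95,  16,  44, 695], dtype=int32)), (array([363.21698113, 253.03773585]), array([354, 247,  19,  13, 106], dtype=int32)), (array([139.94578313, 203.6746988 ]), array([136, 192,   9,  25, 166], dtype=int32))]
label (array([0.52464163, 0.18328306, 0.12667425]), [np.float64(5.6), np.float64(7.9), np.float64(10.7)]) -0.0024318905569779255 0.002176871805639116
ball [0.46646009 0.30676297 0.12548526] 0.13055454283184478 -0.02859632403955493
0.088 [[253.2, 174.3], [335.0, 242.1], [177.8, 197.4]]
0.092 [[253.3, 175.1], [335.2, 241.4], [177.4, 197.2]]
0.096 [[253.3, 175.9], [335.4, 240.7], [177.1, 197.0]]
w [254. 174.]
s [336.66666667 241.        ]
t [174.66666667 198.33333333]
```

The cap reads 95 mm on its visible surface (as in the rest, 2–4 mm above the axis) and is centred within 0.2 mm across. The foot matches the prediction for a level tube, so it is seated. The lever's ball is at mixer x −28.6 mm. Next I'll go to its −x side with the fingers shut.

Run:
```python
from h import *
C=np.array([.522,.1852]); y=np.array([np.cos(np.radians(102.2)),np.sin(np.radians(102.2))]); x=np.array([y[1],-y[0]])
for px,z in((-.078,.22),(-.078,.115)): print(plan([*(C+.1305*y+px*x),z],12.2))
```

```text
(array([  2.22,  -7.65, -20.92]), array([ 0.06, -0.03,  0.06]))
(array([ 12.72,  -7.64, -20.92]), array([ 0.06, -0.03,  0.06]))
```

```bash
python3 -m crank '[0,-3,-3,0,0,0,255,0,-5.5,-7,0,0,0,255,0,-7.6,-11,0,0,0,255,0.5,-7.6,-15,0,0,0,255,1.5,-7.6,-19,0,0,0,255,2.2,-7.6,-20.9,0,0,0,255,5,-7.6,-20.9,0,0,0,255,9,-7.6,-20.9,0,0,0,255,12,-7.6,-20.9,0,0,0,255,12.7,-7.6,-20.9,0,0,0,255]'; python3 -m crank '[0,0,0,0,0,0,255,0,0,0,0,0,0,255,0,0,0,0,0,0,255]'
python3 - <<'E'
from seg import *
c=snap('wrist','w6.png')
g=blobs(c,'green')[:1]; print([b[1:3] for b in g],sensors.get_obs()['ee_pos'])
E
```

```text
time_s: 12.75
ee_pos: [0.4159, 0.295, 0.1115]
tcp_rot: [[-0.007, 0.977, 0.213], [-0.003, 0.213, -0.977], [-1.0, -0.008, 0.001]]
contact_force: [-0.6, -0.5, -0.2]
grip_width: 0.014
time_s: 13.05
ee_pos: [0.4208, 0.2961, 0.1177]
tcp_rot: [[0.004, 0.977, 0.212], [0.001, 0.212, -0.977], [-1.0, 0.004, -0.001]]
contact_force: [0.5, 0.3, 0.2]
grip_width: 0.0004
[(array([325.1, 238.5]), [306, 219, 40, 39])] [0.42073249 0.29599659 0.11748938]
```

View pics/w6.png

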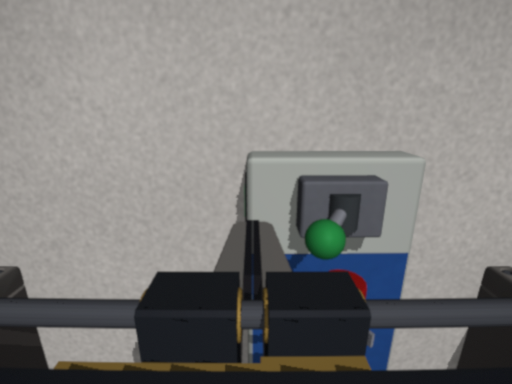

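The shut fingers are at (253,222), just left of the green ball at (325,238), and in line with it along mixer y. Pushing along tool +y.

```bash
python3 -m crank '[0.2,1,0,0,0,0,255,0.3,2,0,0,0,0,255,0.3,2.8,0,0,0,0,255,0.3,3.5,0,0,0,0,255,0.3,4.2,0,0,0,0,255,0.3,4.9,0,0,0,0,255,0.3,5.6,0,0,0,0,255,0.3,6.3,0,0,0,0,255,0.3,7,0,0,0,0,255,0.3,7.6,0,0,0,0,255]'; python3 -m crank '[0,0.3,0,0,0,0,255,0,0.5,0,0,0,0,255,0,0.5,0,0,0,0,255]'
python3 - <<'E'
from seg import *
s=snap('scene');t=snap('top'); C=np.array([.522,.1852]); y=np.array([np.cos(np.radians(102.2)),np.sin(np.radians(102.2))]); x=np.array([y[1],-y[0]])
g=tri([(v,blobs(v,'green')[0][1]) for v in(s,t)])[0]; print('ball',g,(g[:2]-C)@y,(g[:2]-C)@x, 'tcp x',(sensors.get_obs()['ee_pos'][:2]-C)@x)
E
```

```text
time_s: 14.1
ee_pos: [0.494, 0.3115, 0.1121]
tcp_rot: [[-0.001, 0.977, 0.211], [-0.0, 0.211, -0.977], [-1.0, -0.001, 0.0]]
contact_force: [-0.9, -0.5, -0.0]
grip_width: 0.0003
time_s: 14.4
ee_pos: [0.4964, 0.312, 0.1121]
tcp_rot: [[-0.006, 0.977, 0.212], [-0.002, 0.212, -0.977], [-1.0, -0.006, 0.001]]
contact_force: [-9.0, -2.3, 4.8]
grip_width: 0.0004Traceback (most recent call last):
  File "<stdin>", line 3, in <module>
IndexError: list index out of range
```

```bash
python3 -m crank '[0,0.2,0,0,0,0,255,0,0.2,0,0,0,0,255,0,0.2,0,0,0,0,255]'; python3 -m crank '[0,-2,0,0,0,0,255,0,-5,0,0,0,0,255,-4,-7,0,0,0,0,255,-8,-9,3,0,0,0,255,-12,-10,7,0,0,0,255,-12,-10,10,0,0,0,255,-12,-10,10,0,0,0,255,-12,-10,10,0,0,0,255]'
python3 - <<'E'
from seg import *
s=snap('scene');t=snap('top');c=snap('wrist'); C=np.array([.522,.1852]); y=np.array([np.cos(np.radians(102.2)),np.sin(np.radians(102.2))]); x=np.array([y[1],-y[0]])
gs=[(v,blobs(v,'green')[0][1]) for v in(s,t,c) if blobs(v,'green')]
print(len(gs)); g,r=tri(gs); print('ball',g,r,(g[:2]-C)@y,(g[:2]-C)@x)
a=(g[:2]-C)@x; print('lean',np.arctan2(a,g[2]-.072), 'lean0',np.arctan2(-.0286,.1255-.072))
r=tri([(v,blobs(v,'red')[0][1]) for v in(s,t)]); print('cap',r)
p=proj(s,(.52,.19,.09)).astype(int)
cv2.imwrite('pics/x7.png',np.hstack([cv2.resize(s['pixels'][p[1]-60:p[1]+60,p[0]-55:p[0]+85],(420,360),interpolation=cv2.INTER_CUBIC),cv2.resize(t['pixels'][150:270,60:180],(360,360),interpolation=cv2.INTER_CUBIC)])[:,:,::-1])
E
```

```text
time_s: 14.8
ee_pos: [0.4965, 0.312, 0.112]
tcp_rot: [[-0.01, 0.977, 0.212], [-0.003, 0.212, -0.977], [-1.0, -0.01, 0.001]]
contact_force: [-13.7, -4.7, 9.2]
grip_width: 0.0002
time_s: 15.6
ee_pos: [0.4244, 0.1939, 0.2329]
tcp_rot: [[0.001, 0.978, 0.21], [0.001, 0.21, -0.978], [-1.0, 0.001, -0.0]]
contact_force: [0.5, 0.5, 0.5]
grip_width: 0.0006
2
ball [0.5215834  0.31869209 0.12446735] [np.float64(0.0), np.float64(0.0)] 0.1305653265182512 0.027802997200953743
lean 0.48728868319159013 lean0 -0.4909269759061991
cap (array([0.50797381, 0.25132245, 0.09491287]), [np.float64(2.0), np.float64(2.0)])
```

View pics/x7.png

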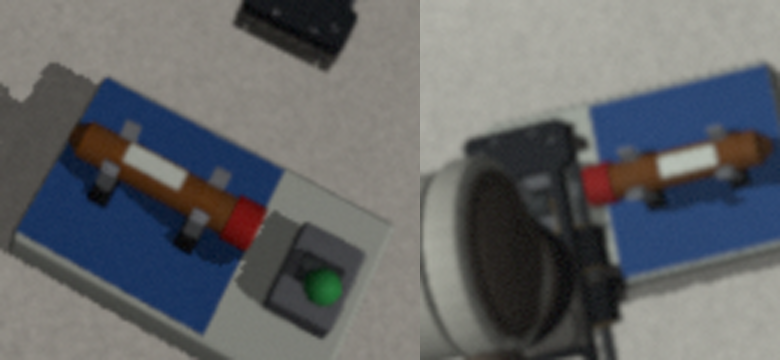

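The lever's ball is now at mixer x +28 mm, a lean of +0.49 rad, and it did not move further under 14 N at its stop. The tube is unmoved in both clips and the gripper is clear, so I'm handing in.

```bash
python3 -c "
from bench import order
print(order.finish_job())"
```

```text
the job is handed in; nothing more can be done
None
```

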